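# Sort the dresser-top clutter into its trays

### The job

Tidy the dresser top: put the steel hair clip and the steel bobby-pin tin in the square tray, the black compact and the lipstick in the round tray, and the face roller in the long narrow tray. Set each thing down rather than dropping it, so that it lies flat on the tray's floor as it lay on the dresser (lids up), nothing on top of anything else or up on a rim. Leave the cologne bottle and the candle jar standing where they are.

Things in the scene. Friction and masses are not known exactly. Their poses are not given: they have to be found in the camera images.
- compact_center (a point): Round black plastic powder compact, a flat disc 58 mm across and 18 mm thick, closed, lying lid up; 55 g. This point is its centre, 9 mm above its underside; its z axis points out of the lid. A small latch tab marks its -x side, which does not matter.
- lipstick_center (a point): Closed lipstick, a black square-section tube 74 mm long and 20 by 20 mm thick with a metal collar near the middle, lying on its side; 28 g. This point is its centre, 10 mm above its underside; x runs along the tube, z is up.
- pin_tin_center (a point): Round plain steel tin of bobby pins, 49 mm across and 26 mm tall (narrower and taller than the compact), lid closed and uppermost; 60 g. This point is its centre, 13 mm above its underside; z points out of the lid.
- hair_clip_center (a point): Steel duckbill hair clip, 84 mm long, 12 mm wide, its flat lower arm on the surface; 10 mm high at the middle, the thumb lever at the -x end rises to 18 mm; 22 g. This point is 7 mm above its underside, mid-length; x runs along the clip towards its nose, z is up. Pinch it across its 12 mm width at the middle.
- face_roller_center (a point): Rose silicone face roller, 139 mm long, lying flat; 75 g. This point lies on the handle's axis 15 mm above its underside, close to the balance point; x runs along the handle towards the ribbed barrel, z is up. The handle is 20 mm thick from x = -38 to +12 mm, with a 30 mm bulb at its end (x = -74 mm); the barrel, 30 mm thick and with its steel yoke 52 mm wide across y, is centred at x = +50 mm and does not turn.
- square_tray: Square white stoneware tray, 150 by 150 mm outside, 142 by 142 mm inside, rim 20 mm above the dresser top, floor 4 mm thick; heavy, does not slide. Belongs to the hair things. Origin: centre of its underside; x and y run along its sides, z up.
- round_tray: Round white stoneware tray, 176 mm across outside, 168 mm inside, rim 20 mm high, floor 4 mm thick; heavy, does not slide. Belongs to the make-up. Origin: centre of its underside, z up.
- long_tray: Long narrow white stoneware tray, 96 mm (its x) by 200 mm (its y) outside, 88 by 192 mm inside, rim 20 mm high, floor 4 mm thick; heavy, does not slide. Belongs to the face roller. Origin: centre of its underside, z up.
- cologne_center (a point): Clear glass cologne bottle with a black cap, standing upright, 46 by 30 mm and 82 mm tall; loose; a bystander to leave standing. This point is on its axis 41 mm above its underside.
- candle_center (a point): Glass candle jar with a flat pale wooden lid, 61 mm across and 70 mm tall; loose; a bystander to leave standing. This point is on its axis 35 mm above its underside.
There are look-alikes about, which are no part of the job. Leave any orange or turquoise look-alike of the part that bears compact_center alone.

How it is judged:
By the outcome, as a careful person would: the job done as asked, in the order asked, and still so for the second after the job is handed in, with the robot touching nothing.
It also fails if it takes over 128 s, if anything falls off the work surface, if the arm or the gripper's body presses on something with over 40 N, if the wrist force passes 120 N, or if a joint passes its speed limit or range.

### The arm

A 6-joint arm with a two-finger parallel gripper is mounted at the origin on the work surface. World frame = base frame: x ahead of the robot, y to its left, z up, the work surface at z = 0. Lengths are in mm, angles in rad, forces in N, time in s.
With the tool pointing down it reaches from about 375 to 925 mm from the base axis. Payload 5.7 kg.
Tool frame: the origin (TCP) lies midway between the tips of the shut fingers; the grasp point (between the pads) lies 19 mm behind it; y points along the fingers, x is the direction in which the jaws open and shut, and the axes are right-handed (so a half turn about y gives the same grasp; the last joint's range is limited). The gripper opens to 85 mm and grips with 20 to 120 N. Pads are 22 mm wide; open, the fingers measure 114 mm over their backs; the gripper's body (76 mm by 85 mm) begins 54 mm behind the grasp point. The pads swing forward as they close: fully open they stand 13 mm farther back than shut.
Start: joints at [1, 0.359, 1.51, -0, 1.272, -0.115], TCP at [264.097, 538.717, 231.267] pointing down, gripper open.
Joint ranges: [-2.97, 2.97], [-1.01, 2.36], [0.21, 2.38], [-0.96, 4.11], [0.2, 2.71], [-2.98, 2.98]. Speed limits (rad/s): [2.39, 2.39, 3.14, 3.14, 3.14, 3.14].

### API

Orientations are given as a unit quaternion [w, x, y, z].
In Python, from plant import arm, imaging gives the robot as it stands.
- The arm moves only by the tool play_rows, never from a script. Its argument "targets" is a list that holds one entry, the list of rows, each a list of 7 numbers: the opening, from -1 (shut) to 1 (fully open), then the shift along the world's x, y, z in cm, then the turn, a rotation vector about the world's x, y, z in rad. In form: [[[jaw, tx, ty, tz, wx, wy, wz], ...]]. A call has 1 to 8 rows; each row is the pose to reach, as a shift and turn from the pose commanded when the call began; what a row does not reach only later rows make up. A row lasts 1/10 s, in which the tool goes at most 50 mm and 8.59 degrees, less where a joint would pass 70% of its speed; a pose out of reach is approached as far as the arm can. A call with a gripper value outside its range is refused whole. The fingers move at their own pace and stop on an object; "force" is the grip in N (left out, the last holds). Time passes only in rows, so rows that repeat a pose let the fingers close. It gives the time, the measured TCP pose, the force and the opening at its end, in the units of the state.
- arm.read_state(): the state, without advancing time (a new reading comes with each control period).
- imaging.snapshot(name): name is "scene" or "top"; returns the picture (420x560x3 uint8, red, green, blue); there is no depth.
- imaging.calibration(name): a dict with "fx", "fy", "cx", "cy" (pixels), "origin" and "orientation" of the camera in the world. Camera axes: x right, y up, looking along -z (the intrinsics and any distortion apply to the point x, -y, -z); pixel columns grow to the right and rows downward; lengths in mm; the calibration is good to about 2 mm. A picture is of the moment at which its call begins. calibration takes no time and is no camera call.
- arm.close_job(): hands the job in, once; it reports no verdict.
Trained networks look in the newest picture that a camera, given by its name, has taken for a name from the list of things; names that differ only in an ending like _2 or _b are one class to them, and where a whole thing is asked for, a point or a joint stands for the part that bears it (a point fixed in the world has none). Each returns a list of dicts, best first, with "p" (0 to 1); they miss things now and then, are a little off and sometimes report something else, mostly with a low value. They report only what shows in the picture. A call takes as long as a camera call. They do not tell look-alikes from the thing itself.
- imaging.boxes_of(camera, query): "rect" ([left, top, width, height] in pixels, round what is visible of it).
- imaging.masks_of(camera, query): "pixels" (420x560 bool, what is visible of it) and "rect" ([left, top, width, height] in pixels, round what is visible of it).
The state is a dict: "time": time; "qpos": joint angles; "dq": joint speeds; "tau": joint torques, N m; "ee_pos": TCP position; "ee_rot": TCP orientation; "wrist_force": force on the tool from outside, world axes, zero at the start; "torque": the same for the moment, N m; "gripper_width": opening from 0.0 (shut) to 1.0 (fully open).
Only numpy, scipy, OpenCV 4.12 (cv2) and the standard library are available. Lean on these libraries where they do the work, as an engineer would, in place of code of your own. Each camera call takes 0.05 s, during which the arm holds its last target.

## Working session

There is one attempt and no reset: what is moved stays moved. The work goes in short steps, Python scripts to look and compute and a tool call to move; the robot and the scene stay as the last step left them, time stands still between calls to the robot, and variables do not carry over. Pictures are saved under pics/ and viewed, and the job is handed in when it is done.

Besides the shell and the picture viewer there is one more tool, called after "Request:" in YAML: its name, and indented under it one key for each argument. play_rows: Moves the arm, as the interface text tells. Its arguments: {"type":"object","properties":{"targets":{"type":"array"},"force":{"type":"number"}},"required":["targets"]}

```bash
ls; mkdir -p pics; python3 - <<'E'
from plant import arm, imaging
import cv2
for n in("scene","top"):
    im=imaging.snapshot(n); cv2.imwrite(f"pics/{n}0.png",im[:,:,::-1]); print(n,imaging.calibration(n))
print(arm.read_state())
E
```

```text
pics
scene {'fx': 518.3336330042466, 'fy': 518.3336330042466, 'cx': 283.70000240181986, 'cy': 217.07577029521684, 'origin': array([1351.82205458, -613.17871395,  739.81458488]), 'orientation': array([0.77464004, 0.42831464, 0.23362261, 0.40236781])}
top {'fx': 392.33468023767654, 'fy': 392.33468023767654, 'cx': 281.669048150213, 'cy': 204.85324868847036, 'origin': array([299.44930546,  -2.83289568, 907.30906261]), 'orientation': array([ 0.70604321,  0.07089332, -0.06292092, -0.70179632])}
{'time': 0.1, 'qpos': array([ 9.99925164e-01,  3.59450396e-01,  1.51133377e+00,  2.52694602e-05,
        1.27250772e+00, -1.15108405e-01]), 'dq': array([-0.00094743, -0.00082473, -0.00258065, -0.00189049,  0.00170741,
       -0.00131052]), 'tau': array([-1.01592945e-03, -5.28654206e+01, -2.79350871e+01, -3.93359414e-04,
        4.83539028e-03, -9.60921795e-06]), 'ee_pos': array([263.75486556, 538.22926059, 230.52363727]), 'ee_rot': array([-0.59978239,  0.60028136,  0.37356756, -0.37466073]), 'wrist_force': array([ 0.34544348, -0.6620811 , -1.07280021]), 'torque': array([ 0.01254424, -0.05841897,  0.02701311]), 'gripper_width': 0.9974919601886307}
```

View pics/scene0.png

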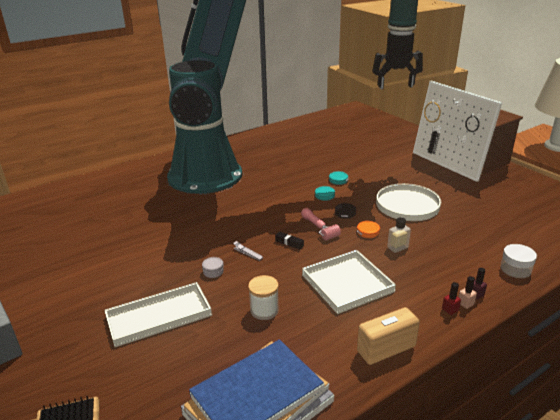

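View pics/top0.png

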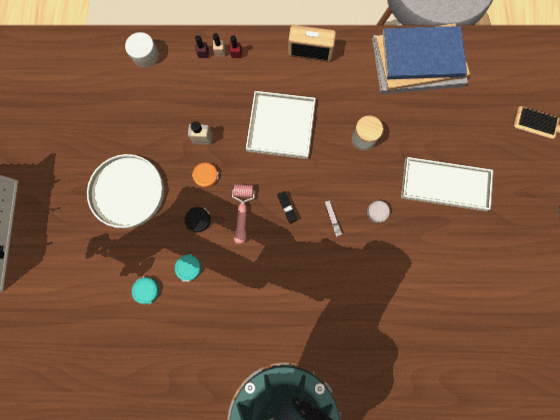

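The top view shows the clip at (333,218), steel tin (378,212), black compact (197,219), lipstick (287,207) and roller (242,213). The square tray is at (281,125), round tray (126,191), long tray (447,184), cologne (200,132) and candle (367,132). 

The compact could be confused with the orange disc (205,175), the turquoise discs (187,267) and (145,291), or the steel tin (378,212). I choose the black one at (197,219). For the tin, the alternative is the white jar at (142,50), so I choose (378,212).

```bash
cat > h.py <<'E'
from plant import arm, imaging
import numpy as np, cv2
from scipy.spatial.transform import Rotation as R
def rot(q): return R.from_quat([q[1],q[2],q[3],q[0]])
CAL={n:imaging.calibration(n) for n in("scene","top")}
def px2w(n,uv,z):
    c=CAL[n]; uv=np.atleast_2d(uv).astype(float)
    d=np.c_[(uv[:,0]-c['cx'])/c['fx'],-(uv[:,1]-c['cy'])/c['fy'],-np.ones(len(uv))]
    d=rot(c['orientation']).apply(d); o=c['origin']
    return o+d*((z-o[2])/d[:,2])[:,None]
def w2px(n,P):
    c=CAL[n]; p=rot(c['orientation']).inv().apply(np.atleast_2d(P)-c['origin'])
    return np.c_[c['cx']+c['fx']*p[:,0]/-p[:,2], c['cy']+c['fy']*p[:,1]/p[:,2]]
E
python3 - <<'E'
from h import *
H=dict(compact_center=9,lipstick_center=10,pin_tin_center=13,hair_clip_center=6,face_roller_center=15,square_tray=20,round_tray=20,long_tray=20,cologne_center=41,candle_center=35)
ov={n:imaging.snapshot(n).copy() for n in("scene","top")}
for q,z in H.items():
  for n in("top","scene"):
    for d in imaging.masks_of(n,q)[:5]:
        if d['p']<.3: continue
        m=d['pixels'].astype(np.uint8)
        ys,xs=np.nonzero(m)
        W=px2w(n,np.c_[xs+.0,ys+.0],z)[:,:2]
        (c,s,a)=cv2.minAreaRect(W.astype(np.float32))
        print(q,n,round(d['p'],2),d['rect'],'cent',W.mean(0).round(),'rect',np.round(c),np.round(s),round(a,1))
        cs,_=cv2.findContours(m,0,1); cv2.drawContours(ov[n],cs,-1,(255,255,0),1)
for n in ov: cv2.imwrite(f"pics/ov_{n}.png",ov[n][:,:,::-1])
im=imaging.snapshot("top"); cv2.imwrite("pics/crop0.png",cv2.resize(im[100:310,80:420],None,fx=2.3,fy=2.3,interpolation=2)[:,:,::-1])
E
```

```text
compact_center top 0.98 [128.4, 273.7, 30.9, 29.5] cent [276. 314.] rect [276. 314.] [61. 58.] 80.0
compact_center top 0.81 [191.8, 164.9, 25.8, 21.8] cent [544. 191.] rect [544. 192.] [56. 60.] 0.3
compact_center top 0.61 [173.3, 256.5, 25.1, 22.9] cent [327. 221.] rect [327. 221.] [59. 57.] 58.4
compact_center top 0.59 [182.6, 207.9, 26.9, 24.6] cent [439. 203.] rect [439. 204.] [54. 57.] 0.3
compact_center scene 0.7 [336.2, 201.7, 20.5, 18.0] cent [438. 204.] rect [438. 204.] [55. 76.] 50.6
compact_center scene 0.57 [327.7, 171.8, 19.2, 14.5] cent [278. 310.] rect [278. 311.] [58. 87.] 51.3
compact_center scene 0.57 [357.7, 219.8, 24.9, 18.8] cent [544. 190.] rect [546. 191.] [57. 77.] 48.6
compact_center scene 0.55 [315.9, 188.4, 20.9, 12.2] cent [326. 221.] rect [326. 222.] [50. 72.] 52.4
lipstick_center top 0.62 [277.6, 190.9, 16.4, 31.5] cent [467.  -4.] rect [467.  -4.] [75. 21.] 23.7
lipstick_center scene 0.78 [273.0, 233.3, 33.4, 16.6] cent [469.  -4.] rect [468.  -4.] [84. 46.] 24.1
pin_tin_center top 0.7 [368.8, 199.0, 19.3, 25.2] cent [ 458. -214.] rect [ 458. -213.] [47
[... 1458 characters left out ...]
 [105.5, 282.4, 105.6, 63.9] cent [ 538. -384.] rect [ 537. -380.] [198. 117.] 81.5
cologne_center top 0.92 [188.4, 119.2, 24.1, 25.8] cent [636. 201.] rect [638. 201.] [54. 55.] 0.2
cologne_center scene 0.69 [386.5, 215.6, 24.2, 37.6] cent [645. 195.] rect [640. 202.] [ 51. 164.] 39.7
cologne_center scene 0.67 [274.6, 232.7, 31.0, 15.2] cent [505. -29.] rect [504. -29.] [83. 41.] 24.0
cologne_center scene 0.42 [338.2, 203.2, 16.3, 18.1] cent [478. 167.] rect [479. 168.] [47. 71.] 50.5
candle_center top 0.57 [350.9, 113.9, 31.3, 37.4] cent [ 641. -189.] rect [ 641. -189.] [63. 90.] 62.9
candle_center scene 0.71 [246.6, 277.4, 31.1, 43.0] cent [ 638. -188.] rect [ 635. -189.] [ 62. 140.] 56.1
```

View pics/crop0.png

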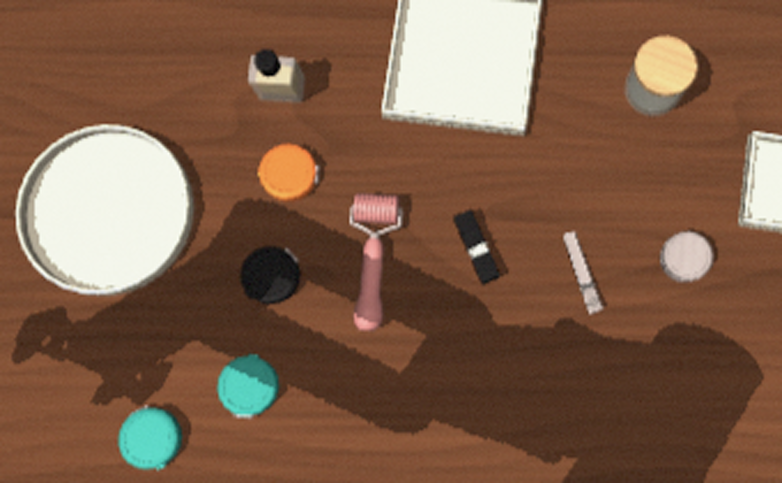

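View pics/ov_top.png

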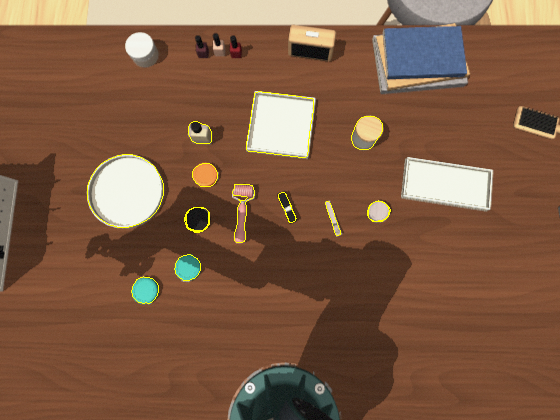

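The overlay agrees with the picture: black compact at about (438,204), tin (458,-214) and so on. The network missed the long tray in the top view. Next I refine the poses by fitting projected outlines.

```bash
cat > fit.py <<'E'
from h import *
from scipy.optimize import minimize
def box(lx,ly,h,x0=0): return np.array([[sx*lx/2+x0,sy*ly/2,z] for sx in(-1,1) for sy in(-1,1) for z in(0,h)],float)
def cyl(r,h):
    a=np.linspace(0,2*np.pi,48,endpoint=False); return np.vstack([np.c_[r*np.cos(a),r*np.sin(a),0*a+z] for z in(0,h)])
def hull(n,M,p,z0=0):
    c,s=np.cos(p[2]),np.sin(p[2]); P=np.c_[p[0]+c*M[:,0]-s*M[:,1],p[1]+s*M[:,0]+c*M[:,1],M[:,2]+z0]
    return cv2.convexHull(w2px(n,P).astype(np.float32))
S=6
def cost(p,M,masks,z0=0,free=True):
    t=0
    for n,m,(x0,y0,w,h) in masks:
        a=np.zeros(m.shape,np.uint8); H=(hull(n,M,p,z0)[:,0]+.5-[x0,y0])*S-.5
        cv2.fillConvexPoly(a,np.round(H*16).astype(np.int32),1,shift=4)
        t+=1-(a&m).sum()/max(1,(a|m).sum())
    return t
def prep(n,m):
    ys,xs=np.nonzero(m); x0,y0=xs.min()-12,ys.min()-12; w,h=xs.max()+13-x0,ys.max()+13-y0
    x0,y0=max(x0,0),max(y0,0)
    c=m[y0:y0+h,x0:x0+w].astype(np.float32)
    b=cv2.resize(c,None,fx=S,fy=S,interpolation=cv2.INTER_LINEAR)>.5
    return n,b.astype(np.uint8),(x0,y0,w,h)
def fit(M,masks,p0,z0=0):
    b=None
    for k in range(2):
        st=np.array(p0 if b is None else b.x)
        sim=np.array([st]+[st+np.eye(3)[i]*[8,8,.15][i]*(1-.5*k) for i in range(3)])
        b=minimize(cost,st,args=(M,masks,z0),method='Nelder-Mead',options=dict(initial_simplex=sim,maxiter=150,xatol=.05,fatol=1e-5))
    return b.x,b.fun/len(masks)
def mask(n,q,near=None,z=0):
    for d in imaging.masks_of(n,q):
        ys,xs=np.nonzero(d['pixels'])
        if len(xs)==0: continue
        c=px2w(n,[[xs.mean(),ys.mean()]],z)[0]
        if near is None or np.hypot(*(c[:2]-near))<45: return d['pixels']
MOD=dict(compact_center=(cyl(29,18),(438,204,0)),lipstick_center=(box(74,20,20),(467,-4,.41)),pin_tin_center=(cyl(24.5,26),(458,-214,0)),
 hair_clip_center=(box(84,12,11),(442,-110,.30)),square_tray=(box(150,150,20),(667,11,-.12)),round_tray=(cyl(88,20),(502,373,0)),long_tray=(box(96,200,20),(533,-384,-.1)))
E
python3 - <<'E'
from fit import *
ims={n:imaging.snapshot(n) for n in("top","scene")}
for q,(M,p0) in MOD.items():
    ms={}
    for n in("top","scene"):
        if q=='long_tray' and n=='top':
            im=ims[n]; a=(im.min(2)>110).astype(np.uint8); k,l=cv2.connectedComponents(a); m=l==l[184,447]
        else: m=mask(n,q,np.array(p0[:2]),10)
        if m is not None: ms[n]=prep(n,m)
    for n in ms:
        x,f=fit(M,[ms[n]],p0); print(q,n,x.round(2),round(f,3))
    if len(ms)==2:
        x,f=fit(M,list(ms.values()),p0); print(q,'both',x.round(2),round(f,3))
# roller
m=mask("top","face_roller_center"); ys,xs=np.nonzero(m); W=px2w("top",np.c_[xs,ys],15)[:,:2]
for a,b in((375,400),(400,420),(420,440),(440,460),(460,475),(490,510),(505,525)):
    s=W[(W[:,0]>a)&(W[:,0]<b)]; print(a,b,s.mean(0).round(1),np.ptp(s[:,1]).round(1))
print(W.min(0),W.max(0))
s=arm.read_state(); print(s['time'],rot(s['ee_rot']).as_matrix().round(3))
E
```

```text
compact_center top [ 4.3623e+02  2.0389e+02 -6.0000e-02] 0.152
compact_center scene [4.3793e+02 2.0520e+02 4.0000e-02] 0.086
compact_center both [4.3798e+02 2.0538e+02 4.0000e-02] 0.12
lipstick_center top [ 4.6704e+02 -3.3000e+00  4.0000e-01] 0.18
lipstick_center scene [ 4.6625e+02 -5.6600e+00  3.7000e-01] 0.146
lipstick_center both [ 4.6716e+02 -3.4900e+00  4.0000e-01] 0.17
pin_tin_center top [ 4.5727e+02 -2.1344e+02  6.0000e-02] 0.058
pin_tin_center scene [ 4.5679e+02 -2.1376e+02  5.0000e-02] 0.082
pin_tin_center both [ 4.5713e+02 -2.1345e+02  1.1000e-01] 0.072
hair_clip_center top [ 4.4322e+02 -1.1016e+02  3.2000e-01] 0.096
hair_clip_center scene [ 4.4323e+02 -1.1081e+02  2.5000e-01] 0.166
hair_clip_center both [ 4.4312e+02 -1.1037e+02  3.0000e-01] 0.145
square_tray top [ 6.7165e+02  1.2200e+01 -1.2000e-01] 0.029
square_tray scene [ 6.7252e+02  1.1920e+01 -1.3000e-01] 0.03
square_tray both [ 6.7191e+02  1.2140e+01 -1.3000e-01] 0.03
round_tray top [5.0423e+02 3.7704e+02 4.0000e-02] 0.032
round_tray scene [5.0284e+02 3.7597e+02 6.0000e-02] 0.049
round_tray both [5.0343e+02 3.7645e+02 4.0000e-02] 0.042
long_tray top [ 5.2491e+02 -3.7787e+02 -1.5000e-01] 0.031
long_tray scene [ 5.2551e+02 -3.7787e+02 -1.5000e-01] 0.048
long_tray both [ 5.2516e+02 -3.7800e+02 -1.5000e-01] 0.04
375 400 [392.5 103.9] 25.4
400 420 [409.4 103.4] 25.4
420 440 [430.  103.3] 18.1
440 460 [449.8 101.9] 18.4
460 475 [467.  100.4] 16.4
490 510 [499.6  98.6] 51.7
505 525 [512.1 100. ] 49.2
[383.94731853  72.58723403] [519.9300995  124.24490792]
2.05 [[ 0.44  -0.    -0.898]
 [ 0.898 -0.     0.44 ]
 [-0.    -1.     0.   ]]
```

Fits agree between cameras within about 2 mm. The roller centre is about (456.5,101.5), yaw about -0.04. The tool jaw angle is now 1.115, and I need 1.87 for the clip.

Request:
play_rows:
  targets:
    - [[0.0,17.9,-64.9,-10,0,0,0.756],[0.0,17.9,-64.9,-10,0,0,0.756],[0.0,17.9,-64.9,-10,0,0,0.756],[0.0,17.9,-64.9,-10,0,0,0.756],[0.0,17.9,-64.9,-10,0,0,0.756],[0.0,17.9,-64.9,-10,0,0,0.756],[0.0,17.9,-64.9,-10,0,0,0.756],[0.0,17.9,-64.9,-10,0,0,0.756]]
  force: 30

```text
time: 2.85
ee_pos: [366.5, 169.0, 174.7]
ee_rot: [-0.419, 0.42, 0.57, -0.569]
wrist_force: [1.2, 0.4, 0.6]
gripper_width: 0.501
```

Request:
play_rows:
  targets:
    - [[0.0,7.4,-26.7,-7.0,0,0,0],[0.0,7.4,-26.7,-7.0,0,0,0],[0.0,7.4,-26.7,-7.0,0,0,0],[0.0,7.4,-26.7,-7.0,0,0,0],[0.0,7.4,-26.7,-7.0,0,0,0],[0.0,7.4,-26.7,-7.0,0,0,0],[0.0,7.4,-26.7,-7.0,0,0,0],[0.0,7.4,-26.7,-7.0,0,0,0]]

```text
time: 3.65
ee_pos: [440.0, -96.8, 104.4]
ee_rot: [0.421, -0.42, -0.569, 0.569]
wrist_force: [-0.5, 0.7, -0.0]
gripper_width: 0.497
```

```bash
python3 - <<'E'
from h import *
s=arm.read_state(); print(s['ee_pos'].round(1),rot(s['ee_rot']).as_matrix().round(3)[:,:2],s['wrist_force'].round(1))
im=imaging.snapshot("top"); sc=imaging.snapshot("scene")
cv2.imwrite("pics/a1.png",np.hstack([cv2.resize(im[140:280,240:420],None,fx=2.2,fy=2.2),cv2.resize(sc[150:290,180:360],None,fx=2.2,fy=2.2)])[:,:,::-1])
E
```

```text
[440.  -96.8 104.4] [[-0.293 -0.001]
 [ 0.956  0.   ]
 [ 0.001 -1.   ]] [-0.5  0.7 -0. ]
```

View pics/a1.png

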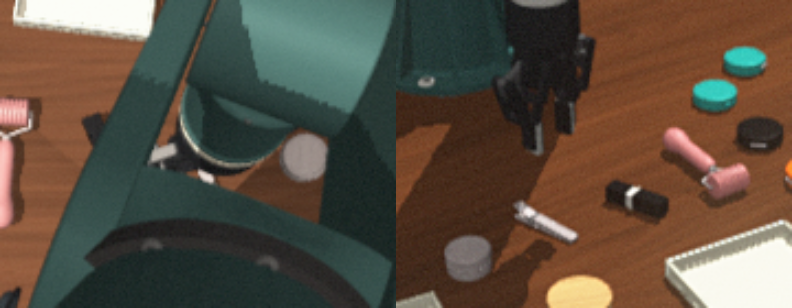

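The clip lies clear between the fingers' line and the tin. I go on down and correct.

Request:
play_rows:
  targets:
    - [[0.0,0.3,-1.0,-3,0,0,0],[0.0,0.3,-1.0,-6,0,0,0],[0.0,0.3,-1.0,-6,0,0,0],[0.0,0.3,-1.0,-6,0,0,0]]

```text
time: 4.15
ee_pos: [442.3, -105.0, 44.9]
ee_rot: [0.42, -0.419, -0.569, 0.57]
wrist_force: [0.2, -0.5, 0.1]
gripper_width: 0.494
```

```bash
python3 - <<'E'
from h import *
s=arm.read_state(); print(s['ee_pos'].round(1))
sc=imaging.snapshot("scene")
cv2.imwrite("pics/a2.png",cv2.resize(sc[180:290,200:320],None,fx=5,fy=5)[:,:,::-1])
E
```

```text
[ 442.3 -105.    44.9]
```

View pics/a2.png

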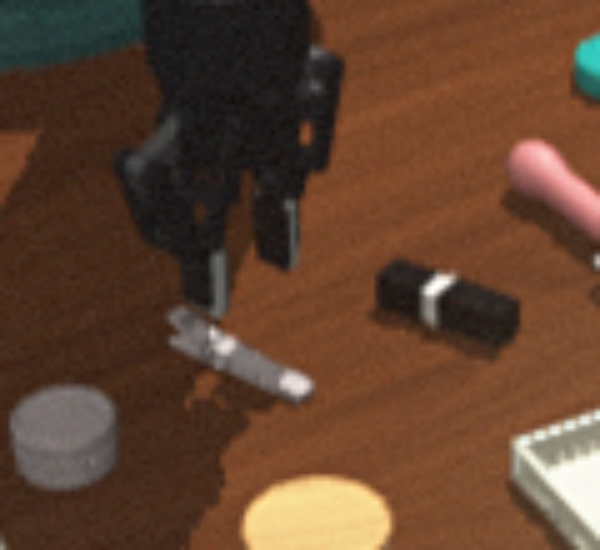

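Request:
play_rows:
  targets:
    - [[0.0,0.1,-0.5,-2,0,0,0],[0.0,0.1,-0.5,-3,0,0,0],[0.0,0.1,-0.5,-3.8,0,0,0],[0.0,0.1,-0.5,-3.8,0,0,0]]

```text
time: 4.6
ee_pos: [443.6, -110.9, 6.3]
ee_rot: [0.42, -0.419, -0.569, 0.569]
wrist_force: [0.5, 0.7, 0.4]
gripper_width: 0.498
```

Request:
play_rows:
  targets:
    - [[0.0,0,0,-0.4,0,0,0],[-0.5,0,0,-0.4,0,0,0],[-1,0,0,-0.4,0,0,0],[-1,0,0,-0.4,0,0,0],[-1,0,0,-0.4,0,0,0],[-1,0,0,-0.4,0,0,0],[-1,0,0,-0.4,0,0,0]]

```text
time: 5.3
ee_pos: [444.2, -111.4, 2.9]
ee_rot: [-0.419, 0.42, 0.569, -0.569]
wrist_force: [-0.9, 1.1, 6.4]
gripper_width: 0.126
```

Request:
play_rows:
  targets:
    - [[-1,0,0,1,0,0,0],[-1,0,0,3,0,0,0],[-1,0,0,6,0,0,0],[-1,0,0,8,0,0,0],[-1,0,0,8,0,0,0]]

```text
time: 5.8
ee_pos: [446.1, -112.2, 85.3]
ee_rot: [-0.418, 0.422, 0.57, -0.569]
wrist_force: [0.8, -0.1, -0.6]
gripper_width: 0.128
```

```bash
python3 - <<'E'
from h import *
s=arm.read_state(); print(s['ee_pos'].round(1),s['gripper_width'])
sc=imaging.snapshot("scene")
cv2.imwrite("pics/a3.png",cv2.resize(sc[160:290,180:320],None,fx=4,fy=4)[:,:,::-1])
E
```

```text
[ 446.1 -112.2   85.3] 0.127838439036926
```

View pics/a3.png

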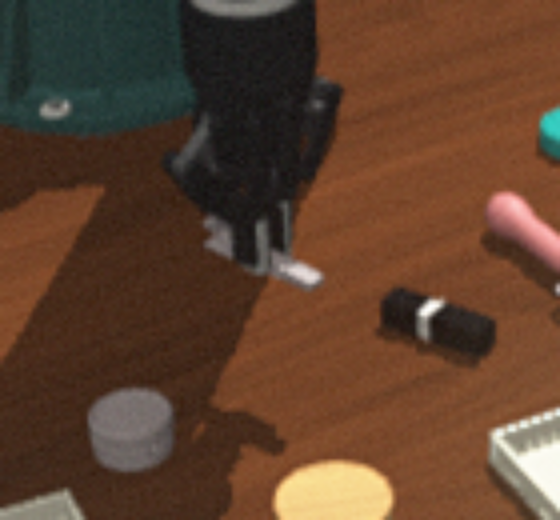

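Request:
play_rows:
  targets:
    - [[-1,3,1.3,1,0,0,-0.08],[-1,7.5,3.2,2,0,0,-0.2],[-1,12,5.1,2,0,0,-0.3],[-1,16.5,7.0,2,0,0,-0.4],[-1,20,8.5,2,0,0,-0.427],[-1,22.1,9.4,2,0,0,-0.427],[-1,22.1,9.4,2,0,0,-0.427],[-1,22.1,9.4,2,0,0,-0.427]]

```text
time: 6.65
ee_pos: [663.7, -17.2, 100.8]
ee_rot: [0.531, -0.53, -0.467, 0.468]
wrist_force: [-0.4, 0.7, -0.4]
gripper_width: 0.123
```

Request:
play_rows:
  targets:
    - [[-1,0,0,-2,0,0,0],[-1,0,0,-4,0,0,0],[-1,0,0,-6,0,0,0],[-1,0,0,-6,0,0,0],[-1,0,0,-6,0,0,0]]

```text
time: 7.15
ee_pos: [663.4, -17.8, 42.2]
ee_rot: [0.531, -0.53, -0.467, 0.468]
wrist_force: [0.2, 0.3, 0.6]
gripper_width: 0.123
```

```bash
python3 - <<'E'
from h import *
s=arm.read_state(); print(s['ee_pos'].round(1),s['gripper_width'],rot(s['ee_rot']).as_matrix()[:,0].round(3))
sc=imaging.snapshot("scene")
cv2.imwrite("pics/a4.png",cv2.resize(sc[180:320,280:420],None,fx=4,fy=4)[:,:,::-1])
E
```

```text
[663.4 -17.8  42.2] 0.12328670473884533 [ 0.127  0.992 -0.   ]
```

View pics/a4.png

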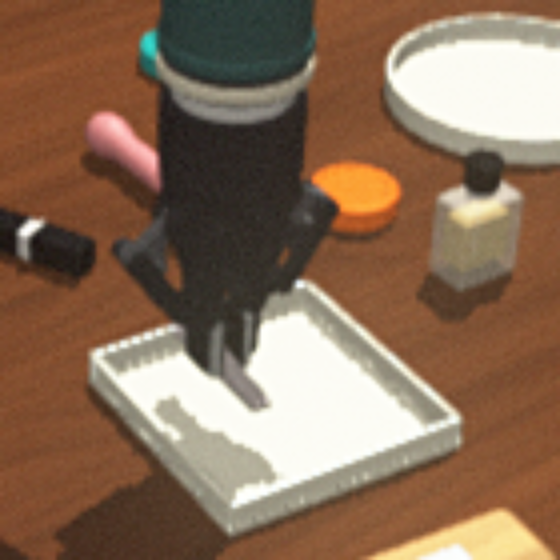

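Request:
play_rows:
  targets:
    - [[-1,0.3,0,-1.2,0,0,0],[-1,0.3,0,-2.2,0,0,0],[-1,0.3,0,-3.0,0,0,0],[-1,0.3,0,-3.3,0,0,0],[-1,0.3,0,-3.4,0,0,0],[-1,0.3,0,-3.4,0,0,0]]

```text
time: 7.8
ee_pos: [668.1, -17.3, 8.4]
ee_rot: [0.531, -0.531, -0.467, 0.467]
wrist_force: [-0.1, -0.5, -0.1]
gripper_width: 0.125
```

Request:
play_rows:
  targets:
    - [[-1,0,0,-0.1,0,0,0],[-1,0,0,-0.15,0,0,0],[-1,0,0,-0.15,0,0,0]]

```text
time: 8.1
ee_pos: [668.3, -17.4, 7.3]
ee_rot: [-0.531, 0.531, 0.467, -0.467]
wrist_force: [0.4, -0.4, -0.7]
gripper_width: 0.126
```

Request:
play_rows:
  targets:
    - [[-1,0,0,-0.05,0,0,0],[-1,0,0,-0.05,0,0,0]]

```text
time: 8.3
ee_pos: [668.3, -17.4, 7.0]
ee_rot: [-0.531, 0.531, 0.467, -0.467]
wrist_force: [-0.9, -0.3, 2.5]
gripper_width: 0.128
```

Contact at 2.5 N. I release gently to a small opening, then lift.

Request:
play_rows:
  targets:
    - [[-0.65,0,0,0,0,0,0],[-0.45,0,0,0,0,0,0],[-0.35,0,0,0,0,0,0],[-0.35,0,0,0.5,0,0,0],[-0.35,0,0,2,0,0,0],[-0.35,0,0,5,0,0,0],[-0.35,0,0,9,0,0,0],[-0.35,0,0,9,0,0,0]]

```text
time: 9.1
ee_pos: [672.8, -17.9, 103.8]
ee_rot: [-0.528, 0.534, 0.47, -0.465]
wrist_force: [1.1, -1.2, -0.1]
gripper_width: 0.326
```

```bash
python3 - <<'E'
from h import *
s=arm.read_state(); print(s['ee_pos'].round(1),s['gripper_width'],rot(s['ee_rot']).as_matrix()[:,0].round(3))
sc=imaging.snapshot("scene")
cv2.imwrite("pics/a5.png",cv2.resize(sc[180:320,280:420],None,fx=4,fy=4)[:,:,::-1])
E
```

```text
[672.8 -17.9 103.8] 0.3262031637592682 [ 0.126  0.992 -0.   ]
```

View pics/a5.png

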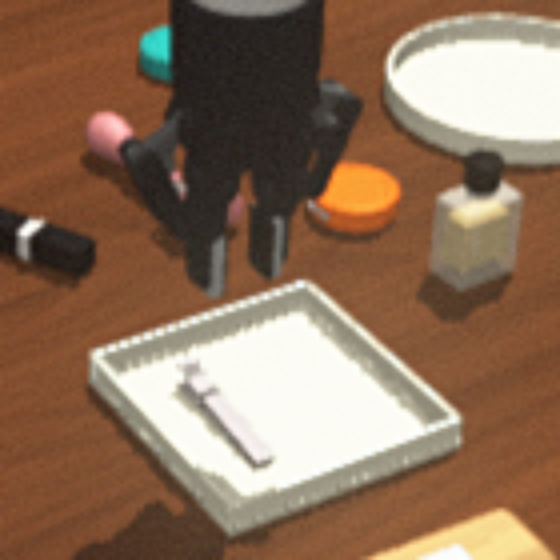

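Clip lies flat in the tray, lever up, at crop (225,410). Next is the tin.

Request:
play_rows:
  targets:
    - [[1,-2,-2,1,0,0,-0.14],[1,-5,-4.5,1,0,0,-0.28],[1,-8,-7,1,0,0,-0.42],[1,-11,-10,1,0,0,-0.56],[1,-14,-13,1,0,0,-0.7],[1,-17,-16,1,0,0,-0.84],[1,-19.5,-18,1,0,0,-0.98],[1,-21.2,-19.5,1,0,0,-1.12]]

```text
time: 9.95
ee_pos: [453.6, -213.1, 106.4]
ee_rot: [0.699, -0.698, -0.111, 0.112]
wrist_force: [0.6, -0.3, -0.2]
gripper_width: 1.001
```

Request:
play_rows:
  targets:
    - [[1,0,0,0,0,0,-0.14],[1,0,0,-1,0,0,-0.28],[1,0,0,-3,0,0,-0.4],[1,0,0,-5,0,0,-0.45],[1,0,0,-5,0,0,-0.45],[1,0,0,-5,0,0,-0.45]]

```text
time: 10.55
ee_pos: [455.6, -212.0, 56.5]
ee_rot: [0.706, -0.705, 0.045, -0.043]
wrist_force: [0.3, -0.3, -0.9]
gripper_width: 0.998
```

```bash
python3 - <<'E'
from h import *
s=arm.read_state(); print(s['ee_pos'].round(1),s['gripper_width'],rot(s['ee_rot']).as_matrix()[:,0].round(3))
sc=imaging.snapshot("scene")
cv2.imwrite("pics/a6.png",cv2.resize(sc[160:300,140:280],None,fx=4,fy=4)[:,:,::-1])
E
```

```text
[ 455.6 -212.    56.5] 0.9982851039265372 [ 0.992 -0.124 -0.002]
```

View pics/a6.png

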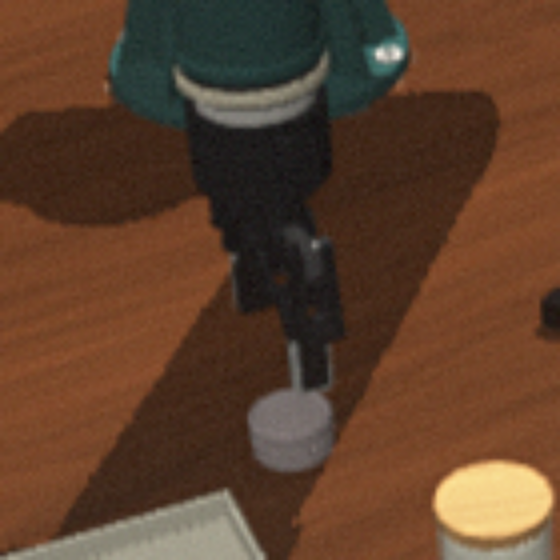

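Request:
play_rows:
  targets:
    - [[1,0.1,-0.15,-2,0,0,0],[1,0.1,-0.15,-3.8,0,0,0],[1,0.1,-0.15,-5,0,0,0],[1,0.1,-0.15,-5.5,0,0,0],[1,0.1,-0.15,-5.5,0,0,0],[1,0.1,-0.15,-5.5,0,0,0]]

```text
time: 11.2
ee_pos: [457.5, -214.1, 2.1]
ee_rot: [-0.706, 0.706, -0.044, 0.045]
wrist_force: [0.1, -0.9, -0.0]
gripper_width: 1.003
```

Request:
play_rows:
  targets:
    - [[0.4,0,0,0,0,0,0],[0.0,0,0,0,0,0,0],[-0.3,0,0,0,0,0,0],[-0.3,0,0,0,0,0,0],[-0.3,0,0,0,0,0,0]]
  force: 30

```text
time: 11.7
ee_pos: [457.4, -214.0, 2.2]
ee_rot: [-0.706, 0.706, -0.044, 0.045]
wrist_force: [-0.5, 0.4, 5.1]
gripper_width: 0.558
```

Request:
play_rows:
  targets:
    - [[-0.3,0,0,1,0,0,0],[-0.3,0,0,4,0,0,0],[-0.3,0,0,8,0,0,0],[-0.3,1,1.2,10,0,0,0],[-0.3,4,4.8,10,0,0,0],[-0.3,7,8.3,10,0,0,0],[-0.3,10,11.9,10,0,0,0],[-0.3,13,15.5,10,0,0,0]]

```text
time: 12.5
ee_pos: [588.0, -57.4, 102.5]
ee_rot: [-0.706, 0.706, -0.044, 0.045]
wrist_force: [1.1, -0.9, -0.8]
gripper_width: 0.559
```

Request:
play_rows:
  targets:
    - [[-0.3,3,3.5,0,0,0,0],[-0.3,6,7.0,0,0,0,0],[-0.3,8,9.6,-1,0,0,0],[-0.3,8.9,10.5,-3,0,0,0],[-0.3,8.9,10.5,-5,0,0,0],[-0.3,8.9,10.5,-5,0,0,0],[-0.3,8.9,10.5,-5,0,0,0]]

```text
time: 13.2
ee_pos: [675.5, 46.1, 51.8]
ee_rot: [-0.706, 0.706, -0.045, 0.044]
wrist_force: [-0.7, 0.4, -0.2]
gripper_width: 0.562
```

```bash
python3 - <<'E'
from h import *
s=arm.read_state(); print(s['ee_pos'].round(1),s['gripper_width'],rot(s['ee_rot']).as_matrix()[:,0].round(3))
sc=imaging.snapshot("scene")
cv2.imwrite("pics/a7.png",cv2.resize(sc[180:320,280:420],None,fx=4,fy=4)[:,:,::-1])
E
```

```text
[675.5  46.1  51.8] 0.5624694894976996 [ 0.992 -0.126 -0.001]
```

View pics/a7.png

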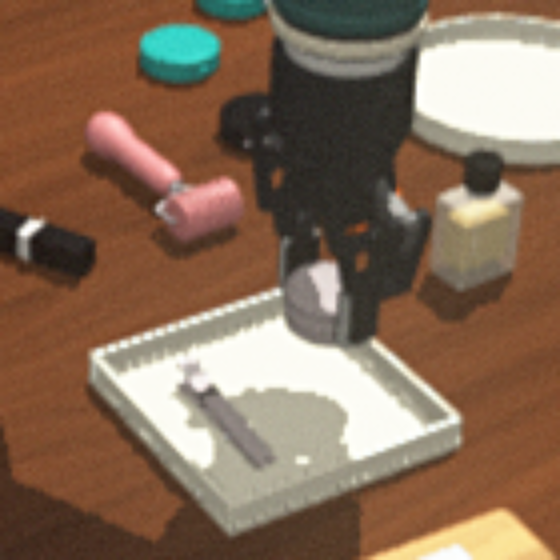

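Request:
play_rows:
  targets:
    - [[-0.3,0,0,-2,0,0,0],[-0.3,0,0,-3.5,0,0,0],[-0.3,0,0,-4.2,0,0,0],[-0.3,0,0,-4.4,0,0,0],[-0.3,0,0,-4.4,0,0,0],[-0.3,0,0,-4.5,0,0,0],[-0.3,0,0,-4.5,0,0,0]]

```text
time: 13.95
ee_pos: [676.6, 46.1, 7.1]
ee_rot: [0.706, -0.706, 0.044, -0.045]
wrist_force: [-0.2, -0.6, -0.5]
gripper_width: 0.562
```

Request:
play_rows:
  targets:
    - [[-0.3,0,0,-0.05,0,0,0],[-0.3,0,0,-0.08,0,0,0],[-0.3,0,0,-0.08,0,0,0]]

```text
time: 14.25
ee_pos: [676.4, 46.2, 6.3]
ee_rot: [0.706, -0.706, 0.044, -0.045]
wrist_force: [-0.8, -0.1, 3.6]
gripper_width: 0.559
```

Request:
play_rows:
  targets:
    - [[0.25,0,0,0,0,0,0],[0.45,0,0,0,0,0,0],[0.45,0,0,0,0,0,0],[0.45,0,0,0.6,0,0,0],[0.45,0,0,2.5,0,0,0],[0.45,0,0,6,0,0,0],[0.45,0,0,10,0,0,0],[0.45,0,0,10,0,0,0]]

```text
time: 15.05
ee_pos: [680.6, 46.1, 112.4]
ee_rot: [0.706, -0.706, 0.041, -0.048]
wrist_force: [1.4, 0.3, 1.3]
gripper_width: 0.725
```

```bash
python3 - <<'E'
from h import *
s=arm.read_state(); print(s['ee_pos'].round(1),s['gripper_width'],rot(s['ee_rot']).as_matrix()[:,0].round(3))
sc=imaging.snapshot("scene")
cv2.imwrite("pics/a8.png",cv2.resize(sc[180:320,280:420],None,fx=4,fy=4)[:,:,::-1])
E
```

```text
[680.6  46.1 112.4] 0.7254310887340518 [ 0.992 -0.126  0.011]
```

View pics/a8.png

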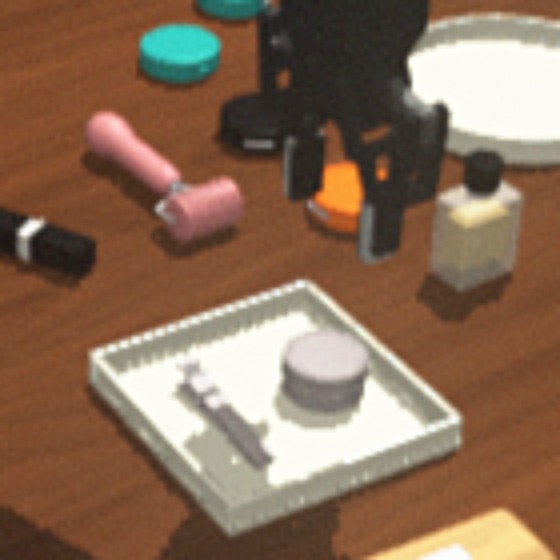

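The tin stands flat, lid up, next to the clip. Now the black compact, with the jaws set 90° from its tab.

Request:
play_rows:
  targets:
    - [[1,-3,2,0,0,0,0.13],[1,-7,4.6,0,0,0,0.27],[1,-11,7.3,0,0,0,0.41],[1,-15,10,0,0,0,0.55],[1,-19,12.6,0,0,0,0.69],[1,-22,14.7,0,0,0,0.82],[1,-23.8,15.9,-1,0,0,0.91],[1,-23.8,15.9,-2,0,0,0.91]]

```text
time: 15.9
ee_pos: [434.1, 205.9, 84.9]
ee_rot: [0.653, -0.653, -0.27, 0.273]
wrist_force: [-0.6, 0.1, -1.1]
gripper_width: 0.997
```

Request:
play_rows:
  targets:
    - [[1,0,0,-1,0,0,0],[1,0,0,-2.5,0,0,0],[1,0,0,-3,0,0,0],[1,0,0,-3,0,0,0]]

```text
time: 16.3
ee_pos: [438.3, 204.3, 54.6]
ee_rot: [0.654, -0.654, -0.269, 0.27]
wrist_force: [0.1, -0.1, 0.6]
gripper_width: 0.995
```

```bash
python3 - <<'E'
from h import *
s=arm.read_state(); print(s['ee_pos'].round(1),s['gripper_width'],rot(s['ee_rot']).as_matrix()[:,0].round(3))
sc=imaging.snapshot("scene")
cv2.imwrite("pics/a9.png",cv2.resize(sc[130:270,280:420],None,fx=4,fy=4)[:,:,::-1])
E
```

```text
[438.3 204.3  54.6] 0.9945681395168153 [ 0.709  0.705 -0.002]
```

View pics/a9.png

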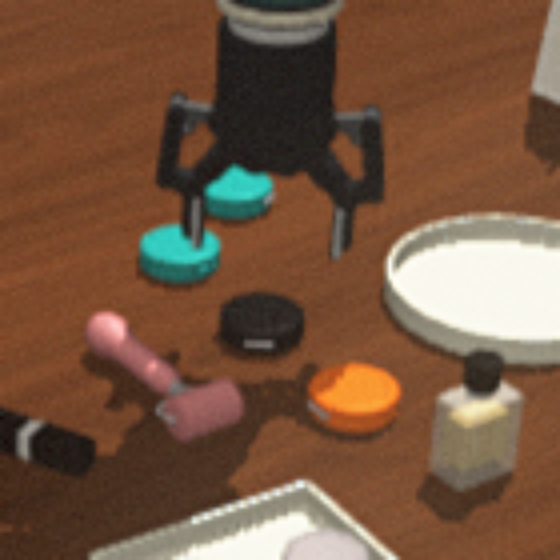

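Request:
play_rows:
  targets:
    - [[1,0,0,-2,0,0,0],[1,0,0,-3.8,0,0,0],[1,0,0,-5,0,0,0],[1,0,0,-5.6,0,0,0],[1,0,0,-5.6,0,0,0],[1,0,0,-5.6,0,0,0]]

```text
time: 16.95
ee_pos: [438.5, 205.2, 0.1]
ee_rot: [-0.653, 0.654, 0.27, -0.27]
wrist_force: [1.0, 0.3, 1.1]
gripper_width: 0.998
```

Request:
play_rows:
  targets:
    - [[0.5,0,0,0,0,0,0],[0.2,0,0,0,0,0,0],[0.0,0,0,0,0,0,0],[-0.1,0,0,0,0,0,0],[-0.1,0,0,0,0,0,0]]
  force: 30

```text
time: 17.45
ee_pos: [438.6, 205.3, 0.6]
ee_rot: [-0.653, 0.654, 0.271, -0.27]
wrist_force: [-1.5, 0.0, 5.3]
gripper_width: 0.665
```

Request:
play_rows:
  targets:
    - [[-0.1,0,0,0.8,0,0,0],[-0.1,0,0,3,0,0,0],[-0.1,0,0,6,0,0,0],[-0.1,0.3,1.5,7,0,0,0],[-0.1,0.8,4.2,7.5,0,0,0],[-0.1,1.5,8,7.5,0,0,0],[-0.1,2.3,12,7.5,0,0,0],[-0.1,3.1,16,7.5,0,0,0]]

```text
time: 18.25
ee_pos: [469.2, 366.5, 75.7]
ee_rot: [-0.654, 0.654, 0.27, -0.27]
wrist_force: [0.7, -0.5, -0.4]
gripper_width: 0.668
```

Request:
play_rows:
  targets:
    - [[-0.1,0.5,2.5,0,0,0,0],[-0.1,0.8,3.8,-1,0,0,0],[-0.1,0.8,3.8,-2.5,0,0,0],[-0.1,0.8,3.8,-3,0,0,0],[-0.1,0.8,3.8,-3,0,0,0]]

```text
time: 18.75
ee_pos: [475.1, 400.5, 42.8]
ee_rot: [-0.653, 0.654, 0.268, -0.272]
wrist_force: [0.6, 0.2, -0.7]
gripper_width: 0.662
```

```bash
python3 - <<'E'
from h import *
s=arm.read_state(); print(s['ee_pos'].round(1),s['gripper_width'],rot(s['ee_rot']).as_matrix()[:,0].round(3))
sc=imaging.snapshot("scene")
cv2.imwrite("pics/a10.png",cv2.resize(sc[120:240,340:460],None,fx=4.5,fy=4.5)[:,:,::-1])
E
```

```text
[475.1 400.5  42.8] 0.6618710726649858 [ 0.709  0.705 -0.005]
```

View pics/a10.png

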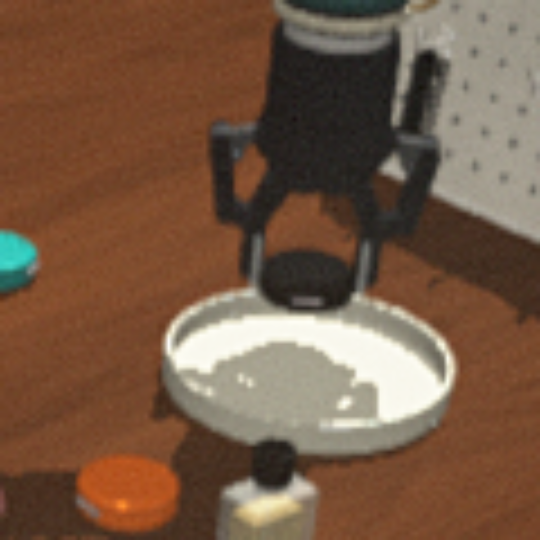

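Request:
play_rows:
  targets:
    - [[-0.1,0,0,-1.5,0,0,0],[-0.1,0,0,-2.8,0,0,0],[-0.1,0,0,-3.5,0,0,0],[-0.1,0,0,-3.6,0,0,0],[-0.1,0,0,-3.6,0,0,0],[-0.1,0,0,-3.6,0,0,0]]

```text
time: 19.4
ee_pos: [477.4, 403.4, 9.0]
ee_rot: [0.654, -0.653, -0.27, 0.27]
wrist_force: [-0.6, -0.2, -0.2]
gripper_width: 0.658
```

Request:
play_rows:
  targets:
    - [[-0.1,0,0,-0.2,0,0,0],[-0.1,0,0,-0.4,0,0,0],[-0.1,0,0,-0.42,0,0,0],[-0.1,0,0,-0.42,0,0,0]]

```text
time: 19.8
ee_pos: [477.2, 403.3, 4.7]
ee_rot: [0.653, -0.653, -0.27, 0.27]
wrist_force: [-0.4, 0.0, -0.7]
gripper_width: 0.661
```

Request:
play_rows:
  targets:
    - [[-0.1,0,0,-0.05,0,0,0],[-0.1,0,0,-0.05,0,0,0]]

```text
time: 20.0
ee_pos: [477.2, 403.2, 4.6]
ee_rot: [0.653, -0.653, -0.27, 0.27]
wrist_force: [-2.1, -1.0, 4.3]
gripper_width: 0.662
```

Request:
play_rows:
  targets:
    - [[0.45,0,0,0,0,0,0],[0.6,0,0,0,0,0,0],[0.6,0,0,0,0,0,0],[0.6,0,0,0.6,0,0,0],[0.6,0,0,2.5,0,0,0],[0.6,0,0,6,0,0,0],[0.6,0,0,10,0,0,0],[0.6,0,0,10,0,0,0]]

```text
time: 20.8
ee_pos: [480.6, 405.6, 110.0]
ee_rot: [0.654, -0.653, -0.274, 0.267]
wrist_force: [0.7, 0.3, -0.1]
gripper_width: 0.799
```

```bash
python3 - <<'E'
from h import *
s=arm.read_state(); print(s['ee_pos'].round(1),s['gripper_width'],rot(s['ee_rot']).as_matrix()[:,0].round(3))
sc=imaging.snapshot("scene")
cv2.imwrite("pics/a11.png",cv2.resize(sc[120:240,340:460],None,fx=4.5,fy=4.5)[:,:,::-1])
E
```

```text
[480.6 405.6 110. ] 0.7987626977915337 [0.708 0.706 0.01 ]
```

View pics/a11.png

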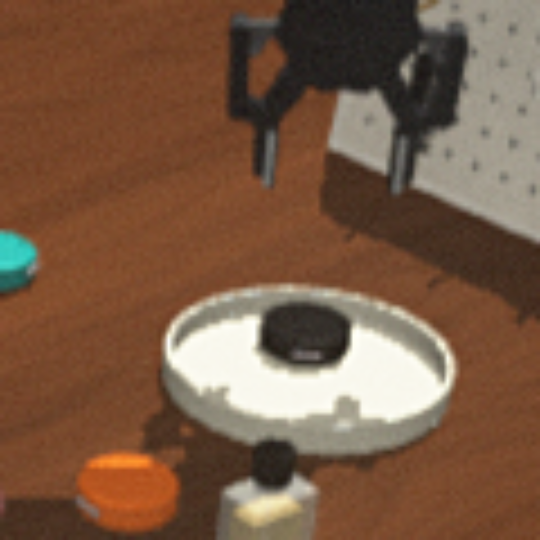

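Request:
play_rows:
  targets:
    - [[0.2,0,-3,0,0,0,0.13],[0.2,0,-8,0,0,0,0.27],[0.2,0,-13,0,0,0,0.41],[0.2,0,-18,0,0,0,0.55],[0.2,-0.3,-23,0,0,0,0.69],[0.2,-0.5,-28,0,0,0,0.83],[0.2,-0.8,-33,0,0,0,0.97],[0.2,-1,-37,0,0,0,1.1]]

```text
time: 21.65
ee_pos: [467.2, 46.8, 103.4]
ee_rot: [0.423, -0.422, -0.566, 0.567]
wrist_force: [0.7, -0.2, -1.5]
gripper_width: 0.598
```

Request:
play_rows:
  targets:
    - [[0.2,0,-2.5,0,0,0,0.085],[0.2,0,-3.7,-1,0,0,0.085],[0.2,0,-3.7,-3,0,0,0.085],[0.2,0,-3.7,-5,0,0,0.085],[0.2,0,-3.7,-5,0,0,0.085]]

```text
time: 22.15
ee_pos: [465.7, 12.2, 51.4]
ee_rot: [0.402, -0.399, -0.582, 0.584]
wrist_force: [-0.9, 1.1, -0.2]
gripper_width: 0.601
```

```bash
python3 - <<'E'
from h import *
s=arm.read_state(); print(s['ee_pos'].round(1),s['gripper_width'],rot(s['ee_rot']).as_matrix()[:,0].round(3))
sc=imaging.snapshot("scene")
cv2.imwrite("pics/a12.png",cv2.resize(sc[170:290,230:350],None,fx=4.5,fy=4.5)[:,:,::-1])
E
```

```text
[465.7  12.2  51.4] 0.6010194795972609 [-0.358  0.934  0.003]
```

View pics/a12.png

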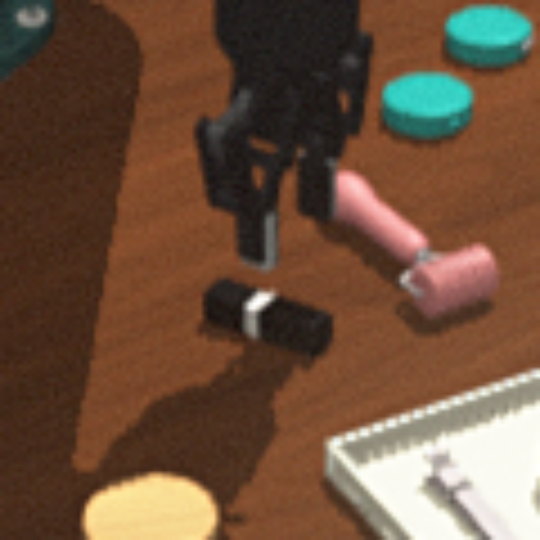

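Request:
play_rows:
  targets:
    - [[0.2,0,0,0,0,0,0.03],[0.2,0,0,0,0,0,0.03],[0.2,0,0,0,0,0,0.03]]

```text
time: 22.5
ee_pos: [468.7, 11.9, 54.5]
ee_rot: [-0.391, 0.392, 0.589, -0.589]
wrist_force: [-0.9, -0.3, -0.3]
gripper_width: 0.599
```

Request:
play_rows:
  targets:
    - [[0.2,-0.15,-1.57,0,0,0,0],[0.2,-0.15,-1.57,-1.5,0,0,0],[0.2,-0.15,-1.57,-3.2,0,0,0],[0.2,-0.15,-1.57,-4.5,0,0,0],[0.2,-0.15,-1.57,-4.9,0,0,0],[0.2,-0.15,-1.57,-4.9,0,0,0],[0.2,-0.15,-1.57,-4.9,0,0,0]]

```text
time: 23.2
ee_pos: [467.3, -4.1, 5.6]
ee_rot: [-0.391, 0.391, 0.589, -0.589]
wrist_force: [-0.3, 0.6, 0.1]
gripper_width: 0.601
```

Request:
play_rows:
  targets:
    - [[-0.2,0,0,-0.15,0,0,0],[-0.6,0,0,-0.15,0,0,0],[-1,0,0,-0.15,0,0,0],[-1,0,0,-0.15,0,0,0],[-1,0,0,-0.15,0,0,0],[-1,0,0,-0.15,0,0,0]]

```text
time: 23.8
ee_pos: [467.2, -4.2, 4.1]
ee_rot: [-0.391, 0.391, 0.589, -0.589]
wrist_force: [-0.8, 1.0, 6.2]
gripper_width: 0.224
```

Request:
play_rows:
  targets:
    - [[-1,0,0,1,0,0,0],[-1,0,0,4,0,0,0],[-1,0.2,1,8,0,0,0],[-1,0.8,4,9,0,0,0.08],[-1,1.5,8.5,9,0,0,0.16],[-1,2.3,13,9,0,0,0.26],[-1,3.1,17.5,9,0,0,0.34],[-1,3.9,22,9,0,0,0.387]]

```text
time: 24.6
ee_pos: [505.8, 217.6, 94.4]
ee_rot: [-0.269, 0.27, 0.654, -0.654]
wrist_force: [1.2, 0.3, 0.6]
gripper_width: 0.227
```

Request:
play_rows:
  targets:
    - [[-1,0.8,4.5,0,0,0,0],[-1,1.6,9,0,0,0,0],[-1,2.2,12,0,0,0,0],[-1,2.4,13.4,0,0,0,0],[-1,2.4,13.4,-2,0,0,0],[-1,2.4,13.4,-4,0,0,0],[-1,2.4,13.4,-4,0,0,0],[-1,2.4,13.4,-4,0,0,0]]

```text
time: 25.4
ee_pos: [529.3, 348.9, 53.7]
ee_rot: [0.271, -0.27, -0.653, 0.654]
wrist_force: [0.6, -0.2, -0.1]
gripper_width: 0.228
```

```bash
python3 - <<'E'
from h import *
s=arm.read_state(); print(s['ee_pos'].round(1),s['gripper_width'],rot(s['ee_rot']).as_matrix()[:,0].round(3))
sc=imaging.snapshot("scene")
cv2.imwrite("pics/a13.png",cv2.resize(sc[120:240,340:460],None,fx=4.5,fy=4.5)[:,:,::-1])
E
```

```text
[529.3 348.9  53.7] 0.2283438405957322 [-0.707  0.707  0.   ]
```

View pics/a13.png

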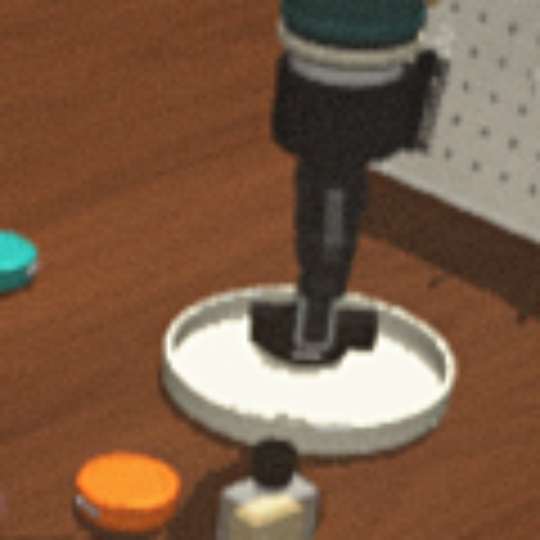

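Request:
play_rows:
  targets:
    - [[-1,0.1,0,-2,0,0,0],[-1,0.1,0,-3.4,0,0,0],[-1,0.1,0,-4.2,0,0,0],[-1,0.1,0,-4.3,0,0,0],[-1,0.1,0,-4.4,0,0,0],[-1,0.1,0,-4.4,0,0,0]]

```text
time: 26.05
ee_pos: [531.2, 350.0, 10.0]
ee_rot: [-0.27, 0.271, 0.653, -0.653]
wrist_force: [-0.1, 0.2, 0.2]
gripper_width: 0.222
```

Request:
play_rows:
  targets:
    - [[-1,0,0,-0.1,0,0,0],[-1,0,0,-0.18,0,0,0],[-1,0,0,-0.18,0,0,0]]

```text
time: 26.35
ee_pos: [531.2, 350.0, 8.1]
ee_rot: [-0.27, 0.271, 0.654, -0.653]
wrist_force: [-0.1, -0.5, 1.5]
gripper_width: 0.226
```

Request:
play_rows:
  targets:
    - [[-1,0,0,-0.03,0,0,0],[-1,0,0,-0.03,0,0,0]]

```text
time: 26.55
ee_pos: [531.2, 350.0, 8.1]
ee_rot: [-0.27, 0.271, 0.654, -0.653]
wrist_force: [-1.5, 0.8, 4.5]
gripper_width: 0.223
```

Request:
play_rows:
  targets:
    - [[-0.45,0,0,0,0,0,0],[-0.3,0,0,0,0,0,0],[-0.2,0,0,0,0,0,0],[-0.2,0,0,0.6,0,0,0],[-0.2,0,0,2.5,0,0,0],[-0.2,0,0,6,0,0,0],[-0.2,0,0,10,0,0,0],[-0.2,0,0,10,0,0,0]]

```text
time: 27.35
ee_pos: [534.6, 351.8, 113.5]
ee_rot: [-0.268, 0.273, 0.656, -0.651]
wrist_force: [0.7, 0.7, -0.3]
gripper_width: 0.402
```

```bash
python3 - <<'E'
from h import *
s=arm.read_state(); print(s['ee_pos'].round(1),s['gripper_width'],rot(s['ee_rot']).as_matrix()[:,0].round(3))
sc=imaging.snapshot("scene")
cv2.imwrite("pics/a14.png",cv2.resize(sc[120:240,340:460],None,fx=4.5,fy=4.5)[:,:,::-1])
E
```

```text
[534.6 351.8 113.5] 0.4021741352361712 [-0.707  0.707 -0.003]
```

View pics/a14.png

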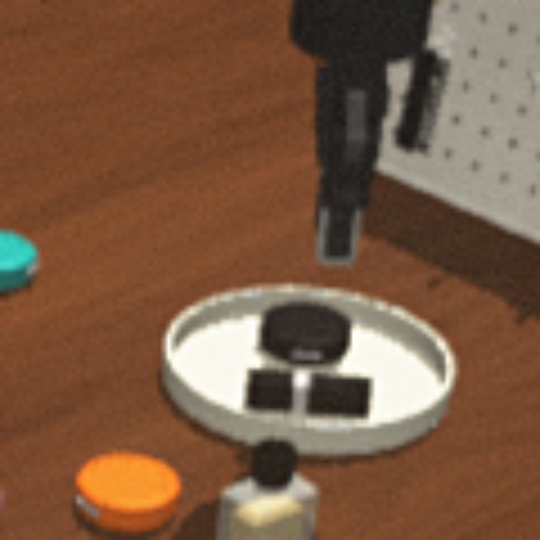

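Request:
play_rows:
  targets:
    - [[0.2,-1,-3,0,0,0,-0.12],[0.2,-2.3,-7,0,0,0,-0.26],[0.2,-3.6,-11,0,0,0,-0.4],[0.2,-4.9,-15,0,0,0,-0.54],[0.2,-6.2,-19,0,0,0,-0.68],[0.2,-7.3,-23,0,0,0,-0.8],[0.2,-8,-24.8,-1,0,0,-0.826],[0.2,-8,-24.8,-2,0,0,-0.826]]

```text
time: 28.2
ee_pos: [448.8, 99.8, 86.7]
ee_rot: [0.511, -0.51, -0.488, 0.49]
wrist_force: [0.7, -0.4, -0.7]
gripper_width: 0.598
```

Request:
play_rows:
  targets:
    - [[0.2,0,0,-1.5,0,0,0],[0.2,0,0,-3,0,0,0],[0.2,0,0,-3,0,0,0],[0.2,0,0,-3,0,0,0]]

```text
time: 28.6
ee_pos: [450.5, 102.4, 56.9]
ee_rot: [0.51, -0.509, -0.49, 0.491]
wrist_force: [-0.0, -0.5, 0.4]
gripper_width: 0.599
```

```bash
python3 - <<'E'
from h import *
s=arm.read_state(); print(s['ee_pos'].round(1),s['gripper_width'],rot(s['ee_rot']).as_matrix()[:,0].round(3))
sc=imaging.snapshot("scene")
cv2.imwrite("pics/a15.png",cv2.resize(sc[150:270,260:380],None,fx=4.5,fy=4.5)[:,:,::-1])
E
```

```text
[450.5 102.4  56.9] 0.5987162093269052 [ 0.039  0.999 -0.   ]
```

View pics/a15.png

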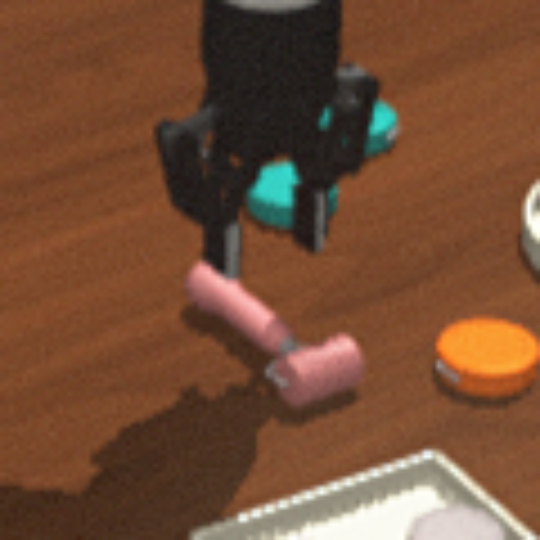

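Request:
play_rows:
  targets:
    - [[0.2,0.1,-0.05,-2,0,0,0],[0.2,0.1,-0.05,-3.8,0,0,0],[0.2,0.1,-0.05,-5,0,0,0],[0.2,0.1,-0.05,-5.4,0,0,0],[0.2,0.1,-0.05,-5.4,0,0,0],[0.2,0.1,-0.05,-5.4,0,0,0]]

```text
time: 29.25
ee_pos: [452.5, 101.5, 4.1]
ee_rot: [-0.51, 0.51, 0.49, -0.49]
wrist_force: [-0.1, 0.0, -1.1]
gripper_width: 0.596
```

Request:
play_rows:
  targets:
    - [[-0.2,0,0,0,0,0,0],[-0.6,0,0,0,0,0,0],[-1,0,0,0,0,0,0],[-1,0,0,0,0,0,0],[-1,0,0,0,0,0,0],[-1,0,0,0,0,0,0]]
  force: 35

```text
time: 29.85
ee_pos: [452.3, 101.2, 4.1]
ee_rot: [-0.51, 0.51, 0.49, -0.49]
wrist_force: [-0.8, -1.2, 5.2]
gripper_width: 0.222
```

Request:
play_rows:
  targets:
    - [[-1,0,0,1,0,0,0],[-1,0,0,4,0,0,0],[-1,0,0,8,0,0,0],[-1,0,0,11,0,0,0],[-1,0,0,11,0,0,0],[-1,0,0,11,0,0,0]]

```text
time: 30.45
ee_pos: [452.2, 101.4, 114.4]
ee_rot: [-0.51, 0.511, 0.49, -0.489]
wrist_force: [0.0, 0.5, -1.1]
gripper_width: 0.221
```

```bash
python3 - <<'E'
from h import *
s=arm.read_state(); print(s['ee_pos'].round(1),s['gripper_width'],rot(s['ee_rot']).as_matrix()[:,0].round(3))
sc=imaging.snapshot("scene")
cv2.imwrite("pics/a16.png",cv2.resize(sc[130:250,260:380],None,fx=4.5,fy=4.5)[:,:,::-1])
E
```

```text
[452.2 101.4 114.4] 0.22071665369805252 [0.04  0.999 0.   ]
```

View pics/a16.png

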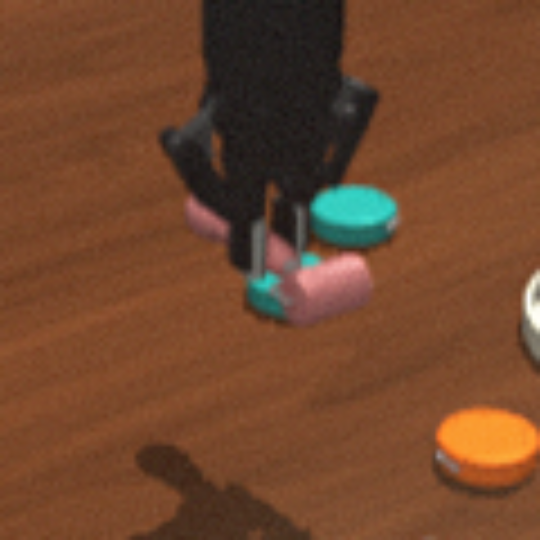

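Request:
play_rows:
  targets:
    - [[-1,0.3,-2,0,0,0,-0.1],[-1,0.9,-6,0,0,0,-0.22],[-1,1.5,-10,0,0,0,-0.35],[-1,2.1,-14,0,0,0,-0.48],[-1,2.7,-18,0,0,0,-0.61],[-1,3.3,-22,0,0,0,-0.74],[-1,3.9,-26,0,0,0,-0.87],[-1,4.5,-30,0,0,0,-1.0]]

```text
time: 31.3
ee_pos: [495.5, -199.7, 111.6]
ee_rot: [0.684, -0.682, -0.182, 0.184]
wrist_force: [0.4, 0.7, -0.4]
gripper_width: 0.219
```

Request:
play_rows:
  targets:
    - [[-1,0.6,-4,0,0,0,-0.13],[-1,1.2,-8,0,0,0,-0.26],[-1,1.8,-12,0,0,0,-0.39],[-1,2.3,-15.5,0,0,0,-0.52],[-1,2.7,-17.5,0,0,0,-0.62],[-1,2.8,-17.9,0,0,0,-0.68],[-1,2.8,-17.9,0,0,0,-0.68],[-1,2.8,-17.9,0,0,0,-0.68]]

```text
time: 32.1
ee_pos: [523.8, -376.6, 111.7]
ee_rot: [0.706, -0.704, 0.053, -0.051]
wrist_force: [-1.2, -0.7, 0.1]
gripper_width: 0.216
```

```bash
python3 - <<'E'
from h import *
s=arm.read_state(); print(s['ee_pos'].round(1),s['gripper_width'],rot(s['ee_rot']).as_matrix()[:,0].round(3))
sc=imaging.snapshot("scene")
cv2.imwrite("pics/a17.png",cv2.resize(sc[210:350,90:230],None,fx=4,fy=4)[:,:,::-1])
E
```

```text
[ 523.8 -376.6  111.7] 0.21611110298735914 [ 0.989 -0.147 -0.003]
```

View pics/a17.png

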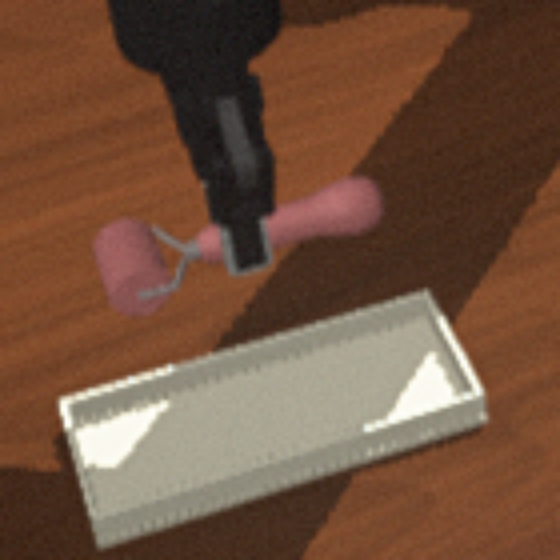

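Request:
play_rows:
  targets:
    - [[-1,0.1,-0.1,-2,0,0,0],[-1,0.1,-0.1,-5,0,0,0],[-1,0.1,-0.1,-7.2,0,0,0],[-1,0.1,-0.1,-7.7,0,0,0],[-1,0.1,-0.1,-7.7,0,0,0],[-1,0.1,-0.1,-7.7,0,0,0]]

```text
time: 32.75
ee_pos: [526.5, -378.8, 37.5]
ee_rot: [-0.705, 0.705, -0.052, 0.053]
wrist_force: [-0.1, 0.3, 0.1]
gripper_width: 0.219
```

```bash
python3 - <<'E'
from h import *
s=arm.read_state(); print(s['ee_pos'].round(1),s['gripper_width'],rot(s['ee_rot']).as_matrix()[:,0].round(3))
sc=imaging.snapshot("scene")
cv2.imwrite("pics/a18.png",cv2.resize(sc[210:350,90:230],None,fx=4,fy=4)[:,:,::-1])
E
```

```text
[ 526.5 -378.8   37.5] 0.21924230805727946 [ 0.989 -0.148  0.001]
```

View pics/a18.png

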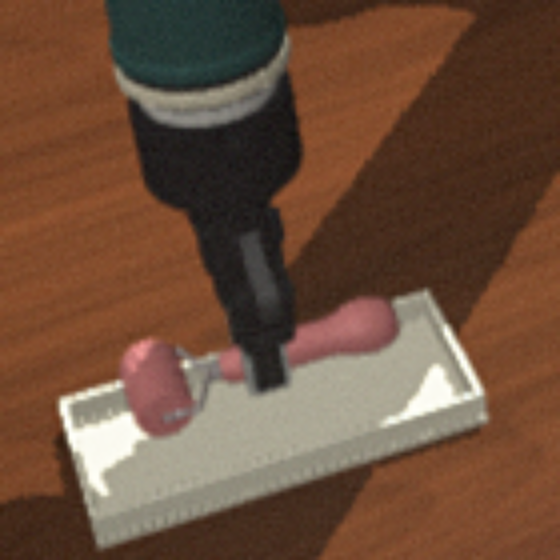

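Request:
play_rows:
  targets:
    - [[-1,0,0,-1,0,0,0],[-1,0,0,-2,0,0,0],[-1,0,0,-2.5,0,0,0],[-1,0,0,-2.7,0,0,0],[-1,0,0,-2.7,0,0,0],[-1,0,0,-2.7,0,0,0]]

```text
time: 33.4
ee_pos: [525.9, -378.8, 9.5]
ee_rot: [-0.705, 0.705, -0.053, 0.053]
wrist_force: [1.0, 0.1, -0.8]
gripper_width: 0.216
```

Request:
play_rows:
  targets:
    - [[-1,0,0,-0.1,0,0,0],[-1,0,0,-0.15,0,0,0],[-1,0,0,-0.15,0,0,0]]

```text
time: 33.7
ee_pos: [526.1, -378.9, 8.3]
ee_rot: [-0.705, 0.705, -0.053, 0.053]
wrist_force: [0.0, 0.1, -0.2]
gripper_width: 0.216
```

Request:
play_rows:
  targets:
    - [[-1,0,0,-0.05,0,0,0],[-1,0,0,-0.05,0,0,0]]

```text
time: 33.9
ee_pos: [526.1, -378.9, 8.2]
ee_rot: [-0.705, 0.705, -0.053, 0.053]
wrist_force: [-0.4, 0.9, 4.9]
gripper_width: 0.223
```

Contact. I release, lift and retreat so the views are clear.

Request:
play_rows:
  targets:
    - [[-0.45,0,0,0,0,0,0],[-0.3,0,0,0,0,0,0],[-0.2,0,0,0,0,0,0],[-0.2,0,0,0.6,0,0,0],[-0.2,0,0,2.5,0,0,0],[-0.2,0,0,6,0,0,0],[-0.2,0,0,11,0,0,0],[-0.2,0,0,14,0,0,0]]

```text
time: 34.7
ee_pos: [526.9, -379.6, 151.3]
ee_rot: [-0.704, 0.706, -0.052, 0.054]
wrist_force: [0.3, -0.7, 0.0]
gripper_width: 0.405
```

Request:
play_rows:
  targets:
    - [[-0.2,-5,-4,2,0,0,0],[-0.2,-10,-8,4,0,0,0],[-0.2,-14,-12,6,0,0,0],[-0.2,-18,-15,8,0,0,0],[-0.2,-22,-16,8,0,0,0],[-0.2,-24,-16,8,0,0,0],[-0.2,-24,-16,8,0,0,0],[-0.2,-24,-16,8,0,0,0]]

```text
time: 35.5
ee_pos: [284.7, -539.2, 228.0]
ee_rot: [-0.705, 0.705, -0.054, 0.054]
wrist_force: [0.2, -0.9, -0.5]
gripper_width: 0.401
```

```bash
python3 - <<'E'
from h import *
s=arm.read_state(); print(s['ee_pos'].round(1),s['time'],s['wrist_force'].round(1))
for n in("scene","top"):
    im=imaging.snapshot(n); cv2.imwrite(f"pics/z_{n}.png",cv2.resize(im,None,fx=1.4,fy=1.4,interpolation=2)[:,:,::-1])
    if n=="scene": cv2.imwrite("pics/z_crop.png",cv2.resize(im[160:350,90:450],None,fx=2.2,fy=2.2)[:,:,::-1])
E
```

```text
[ 284.7 -539.2  228. ] 35.5 [ 0.2 -0.9 -0.5]
```

View pics/z_crop.png

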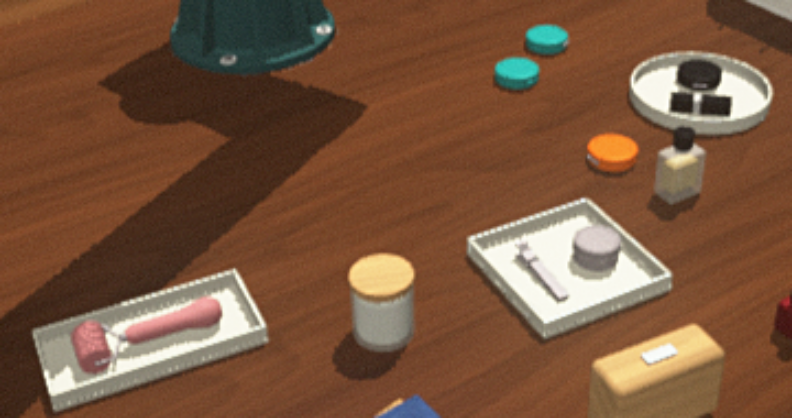

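View pics/z_top.png

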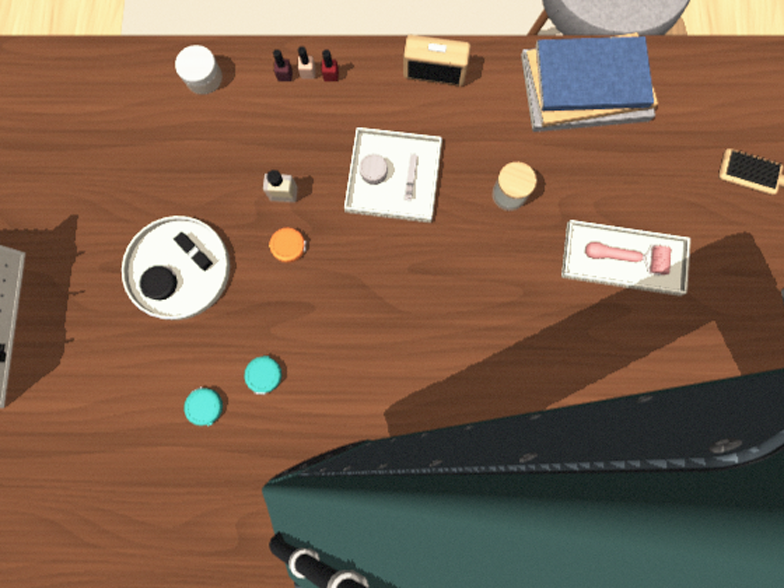

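All five things lie in their trays. In the top view the tin is at (373,168), clip (412,177), lipstick (193,251), compact (157,283) and roller (630,253). The cologne, candle and look-alikes are where they were.

```bash
python3 - <<'E'
from plant import arm
print(arm.close_job())
E
```

```text
the job is handed in; nothing more can be done
None
```

The dresser top is tidied and the job is handed in, at about 36 s on the robot's clock. I placed things in the order asked: the clip and tin in the square tray, the black compact and lipstick in the round tray, and the roller in the long tray. Each was lowered until the wrist felt light contact, about 2.5–5 N, and then released.

The last pictures from both cameras show all five lying flat and apart on the tray floors, with the lids up. The cologne, candle, and orange and turquoise look-alikes appear to be where they started; I judged this by eye and did not measure it. The arm is clear of everything.

No check failed. The only mismatch was that the trained network missed the long tray in the top view, so I found it there by colour. That fit agreed with the other camera to within 1 mm.

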